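Sort chip test sockets by their hinges

TASK

Before moving either socket, press down on the raised lid of each chip test socket where it stands, the one on the robot's left first and then the one on its right: a free lid swings fully shut, a seized one stays up and must not be forced. Then set the socket with the free hinge, lid shut, upright on the floor of the yellow stock tray and the seized one upright on the floor of the red repair tray, and let go of both.

Things in the scene. Friction and masses are not known exactly. Their poses are not given: they have to be found in the camera images.
- socket_1: Test socket 1 of two that look alike: loose black block 50 (x) x 44 (y) x 22 mm high, hinged aluminium lid on top, about 140 g, turned up to 30 degrees. Origin: centre of underside, z up. Hinge along y near the +x edge, lid's free end at -x. Grip the block across its 44 mm (along y); the 34 mm wide lid clears the fingers. One socket is seized; neither looks nor number tell which.
- lid_1 (a joint): Lid angle of socket 1, rad: 0 = shut flat on the block, larger = more open; starts 0.45 to 0.7. Hinge axis 22 mm to +x of the socket's centre, 25.5 mm above its underside; lid 4 mm thick, free end 46 mm from the axis. A free lid swings shut under less than 2 N and stays where left; a seized one does not give to 5 to 20 N.
- press_1 (a point): Place to press on lid 1: upper face, mid-width, on the orange patch, 34 mm from the hinge axis; rides with the lid. About 28 mm above the bench when shut, 42 to 50 mm when ajar. Press straight down from above, shut fingertips will do, with about 5 N; a free lid follows until flat on the block.
- socket_2: Test socket 2 of two that look alike: loose black block 50 (x) x 44 (y) x 22 mm high, hinged aluminium lid on top, about 140 g, turned up to 30 degrees. Origin: centre of underside, z up. Hinge along y near the +x edge, lid's free end at -x. Grip the block across its 44 mm (along y); the 34 mm wide lid clears the fingers. One socket is seized; neither looks nor number tell which.
- lid_2 (a joint): Lid angle of socket 2, rad: 0 = shut flat on the block, larger = more open; starts 0.45 to 0.7. Hinge axis 22 mm to +x of the socket's centre, 25.5 mm above its underside; lid 4 mm thick, free end 46 mm from the axis. A free lid swings shut under less than 2 N and stays where left; a seized one does not give to 5 to 20 N.
- press_2 (a point): Place to press on lid 2: upper face, mid-width, on the orange patch, 34 mm from the hinge axis; rides with the lid. About 28 mm above the bench when shut, 42 to 50 mm when ajar. Press straight down from above, shut fingertips will do, with about 5 N; a free lid follows until flat on the block.
- stock_tray: Stock tray: open yellow plastic tray, fixed to the bench, 170 (x) x 150 (y) mm, 30 mm high, walls and floor 4 mm thick. Origin: centre of its underside, z up. The left and right trays change places from run to run, and it is turned up to 17 degrees.
- repair_tray: Repair tray: open red plastic tray, fixed to the bench, 170 (x) x 150 (y) mm, 30 mm high, walls and floor 4 mm thick. Origin: centre of its underside, z up. The left and right trays change places from run to run, and it is turned up to 17 degrees.
Things that resemble listed ones, but are neither listed nor needed, are in the scene too. What is shaped like the socket_2 but green is not meant.

How it is judged:
By the outcome, as a careful person would: the job done as asked, in the order asked, and still so for the second after the job is handed in, with the robot touching nothing.
It also fails if it takes over 67 s, if anything falls off the work surface, if the arm or the gripper's body presses on something with over 40 N, if the wrist force passes 120 N, or if a joint passes its speed limit or range.

ROBOT

A 6-joint arm with a two-finger parallel gripper is mounted at the origin on the work surface. World frame = base frame: x ahead of the robot, y to its left, z up, the work surface at z = 0. Lengths are in m, angles in rad, forces in N, time in s.
With the tool pointing down it reaches from about 0.4 to 0.925 m from the base axis. Payload 12.5 kg.
Tool frame: the origin (TCP) lies at the very end of the fingers, on their centre line; the grasp point (between the pads) lies 19 mm behind it; z points along the fingers, y is the direction in which the jaws open and shut (so a half turn about z gives the same grasp; the last joint's range is limited). The gripper opens to 95 mm and grips with 3 to 60 N. Pads are 20 mm wide; open, the fingers measure 119 mm over their backs; the gripper's body (75 mm by 180 mm) begins 59 mm behind the grasp point.
Start: joints at [-0.106, 0.491, 1.559, -0, 1.092, -0.106], TCP at [0.625, 0, 0.215] pointing down, gripper open.
Joint ranges: [-3.1, 3.1], [-0.84, 2.19], [0.05, 2.79], [-1.13, 4.28], [0.06, 2.93], [-2.69, 2.69]. Speed limits (rad/s): [2.22, 2.22, 2.79, 3.14, 3.14, 3.14].

INTERFACE

Orientations are given as a unit quaternion [x, y, z, w].
In Python, from rig import ctrl, snapshot gives the robot as it stands.
- The arm moves only by the tool apply_moves, never from a script. Its argument "motion" is a list of rows, each a list of 7 numbers: the turn, a rotation vector about the tool's x, y, z in degrees, then the shift along the tool's x, y, z in cm, then the closure, from 0 (fully open) to 1 (shut). In form: [[ax, ay, az, tx, ty, tz, jaw], ...]. A call has 1 to 5 rows; each row is the pose to reach, as a shift and turn from the pose commanded when the call began, along the tool's axes at that moment; what a row does not reach only later rows make up. A row lasts 1/12 s, in which the tool goes at most 41.7 mm and 7.16 degrees, less where a joint would pass 70% of its speed; a pose out of reach is approached as far as the arm can. A call with a gripper value outside its range is refused whole. The fingers move at their own pace and stop on an object; the grip force is fixed at half the most. Time passes only in rows, so rows that repeat a pose let the fingers close. It gives the time, the measured TCP pose, the force and the opening at its end, in the units of the state.
- ctrl.read_state(): the state, without advancing time (a new reading comes with each control period).
- snapshot(name): name is "scene" or "side" or "wrist"; returns a dict with "color" (384x512x3 uint8, red, green, blue), "K" (3x3 intrinsics, pixels), "world_to_cam" (4x4, takes a point from world to camera coordinates). Camera axes: x right, y up, looking along -z (the intrinsics and any distortion apply to the point x, -y, -z); pixel columns grow to the right and rows downward; lengths in m; the calibration is good to about 2 mm. A picture is of the moment at which its call begins. There is no depth.
- ctrl.close_job(): hands the job in, once; it reports no verdict.
The state is a dict: "t": time; "qpos": joint angles; "joint_vel": joint speeds; "joint_efforts": joint torques, N m; "tcp_pos": TCP position; "tcp_rot": TCP orientation; "force": force on the tool from outside, world axes, zero at the start; "wrist_torque": the same for the moment, N m; "grip_width": finger opening in m.
Only numpy, scipy, OpenCV 4.12 (cv2) and the standard library are available. Lean on these libraries where they do the work, as an engineer would, in place of code of your own. Each camera call takes 0.05 s, during which the arm holds its last target.

## Working session

There is one attempt and no reset: what is moved stays moved. The work goes in short steps, Python scripts to look and compute and a tool call to move; the robot and the scene stay as the last step left them, time stands still between calls to the robot, and variables do not carry over. Pictures are saved under pics/ and viewed, and the job is handed in when it is done.

Besides the shell and the picture viewer there is one more tool, called after "Request:" by a JSON object that holds its "fn" and its "kwargs", one argument or row to a line. apply_moves: Moves the arm, as the interface text tells. Its arguments: {"type":"object","properties":{"motion":{"type":"array","items":{"type":"array","items":{"type":"number"}}}},"required":["motion"]}

```bash
ls; mkdir -p pics; python3 - <<'E'
from rig import ctrl, snapshot
import cv2,pickle
s=ctrl.read_state(); print(s)
for n in ["scene","side","wrist"]:
    d=snapshot(n); pickle.dump(d,open(f'pics/{n}0.pkl','wb'))
    cv2.imwrite(f'pics/{n}0.png',cv2.resize(d['color'][:,:,::-1],None,fx=1.5,fy=1.5,interpolation=cv2.INTER_CUBIC))
    print(n,d['K'].tolist(),d['world_to_cam'].round(4).tolist(),[k for k in d])
E
```

```text
pics
{'t': 0.0, 'qpos': array([-1.05618596e-01,  4.91567161e-01,  1.55944004e+00, -6.54169929e-06,
        1.09173008e+00, -1.05620737e-01]), 'joint_vel': array([ 5.43791459e-04,  1.09872757e-03, -4.40847030e-04,  9.61538171e-04,
        7.68227131e-05,  1.35848419e-03]), 'joint_efforts': array([-9.52334158e-04, -6.12640929e+01, -2.58175153e+01,  6.92750537e-02,
        4.83079045e-02, -1.38641695e-05]), 'tcp_pos': array([6.24752465e-01, 3.57553178e-05, 2.14060274e-01]), 'tcp_rot': array([ 7.07104841e-01,  7.07108490e-01, -3.62025387e-04, -4.43271555e-04]), 'force': array([-0.00905233,  0.14339146,  0.40259903]), 'wrist_torque': array([-0.02396177,  0.01359098, -0.00076033]), 'grip_width': 0.09502090569013474}
scene [[464.31180264365213, 0.0, 256.77905182728307], [0.0, 464.31180264365213, 188.81375494437248], [0.0, 0.0, 1.0]] [[0.2486, 0.9685, 0.013, -0.1306], [-0.7695, 0.1893, 0.6099, 0.3697], [0.5883, -0.1616, 0.7924, -1.3398], [0.0, 0.0, 0.0, 1.0]] ['color', 'K', 'world_to_cam']
side [[362.2656804682433, 0.0, 253.31576763366343], [0.0, 362.2656804682433, 185.3130281840984], [0.0, 0.0, 1.0]] [[0.9567, -0.2905, 0.0152, -0.5317], [0.1273, 0.4651, 0.876, -0.1172], [-0.2616, -0.8362, 0.482, -0.7257], [0.0, 0.0, 0.0, 1.0]] ['color', 'K', 'world_to_cam']
wrist [[299.50626991966453, 0.0, 250.95159666632586], [0.0, 299.50626991966453, 192.90256820086654], [0.0, 0.0, 1.0]] [[1.0, 0.0008, -0.0021, -0.6254], [-0.0013, 0.9648, -0.263, 0.0298], [0.0018, 0.263, 0.9648, -0.3922], [0.0, 0.0, 0.0, 1.0]] ['color', 'K', 'world_to_cam']
```

View pics/scene0.png

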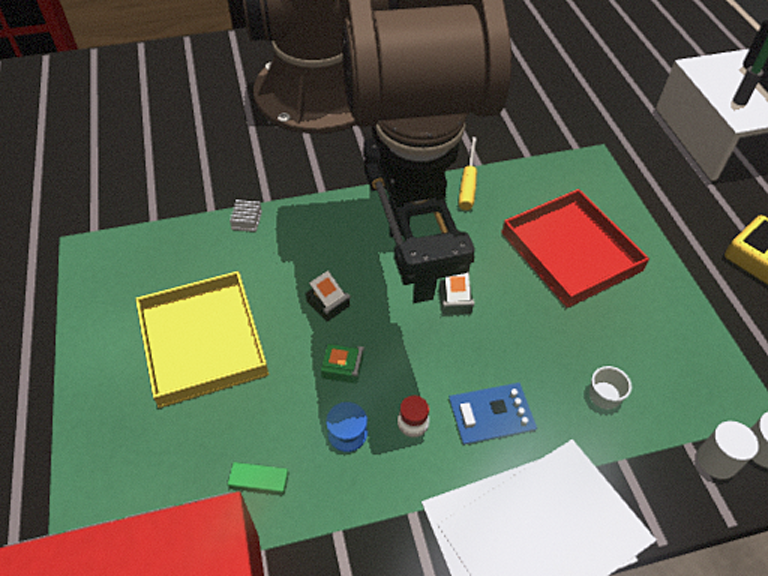

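View pics/side0.png

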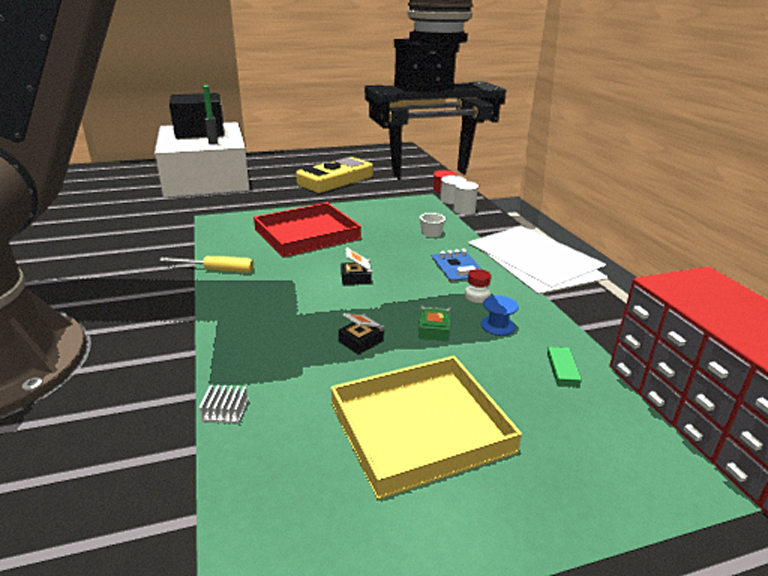

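View pics/wrist0.png

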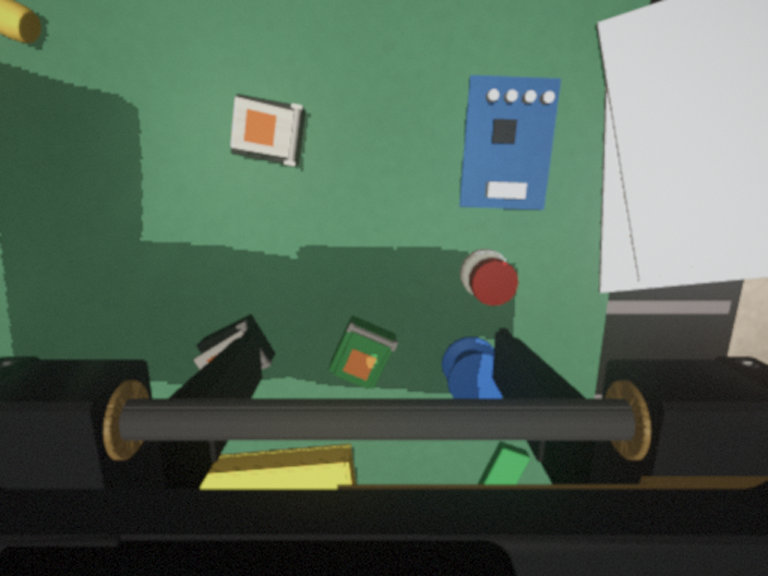

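```bash
python3 - <<'E'
import cv2,pickle,numpy as np
def crop(n,u,v,w,h,f,out):
    d=pickle.load(open(f'pics/{n}0.pkl','rb'))['color'][:,:,::-1]
    c=cv2.resize(d[v:v+h,u:u+w],None,fx=f,fy=f,interpolation=cv2.INTER_CUBIC)
    for i in range(0,w,10):
        cv2.putText(c,str(u+i),(i*f,8),0,.3,(255,255,255),1); cv2.line(c,(i*f,8),(i*f,14),(255,255,255),1)
    for i in range(10,h,10):
        cv2.putText(c,str(v+i),(0,i*f+3),0,.3,(255,255,255),1); cv2.line(c,(18,i*f),(24,i*f),(255,255,255),1)
    return c
a=crop('scene',285,170,50,44,8,''); b=crop('scene',195,170,50,44,8,'')
cv2.imwrite('pics/c1.png',np.hstack([a,b]))
a=crop('side',215,155,50,44,8,''); b=crop('side',215,195,50,44,8,'')
cv2.imwrite('pics/c2.png',np.hstack([a,b]))
a=crop('wrist',140,50,80,70,5,''); b=crop('wrist',120,200,80,70,5,'')
cv2.imwrite('pics/c3.png',np.hstack([a,b]))
E
```

```text
(no output)
```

View pics/c1.png

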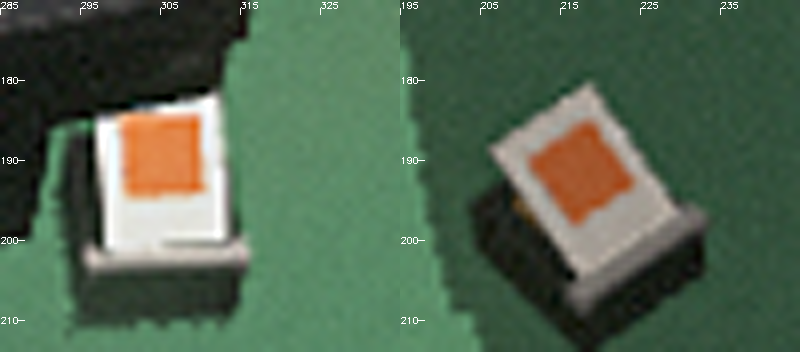

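View pics/c2.png

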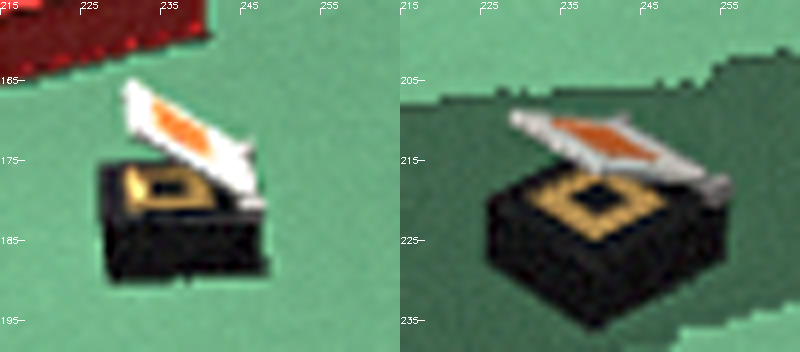

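View pics/c3.png

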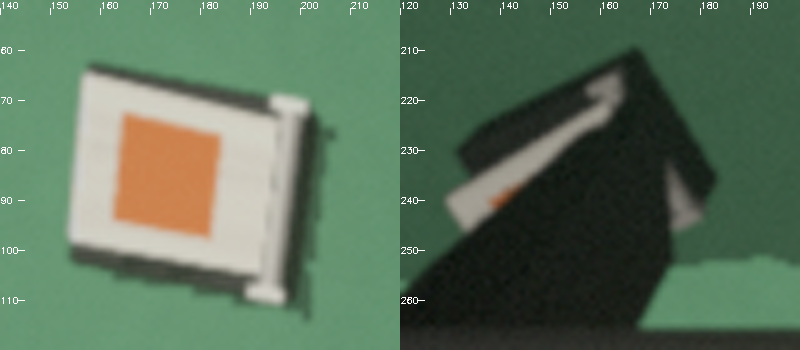

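```bash
cat > h.py <<'E'
import numpy as np,pickle,cv2
from scipy.optimize import least_squares
def proj(d,P):
    P=np.atleast_2d(P); c=P@d['world_to_cam'][:3,:3].T+d['world_to_cam'][:3,3]
    q=np.c_[c[:,0],-c[:,1],-c[:,2]]@d['K'].T
    return q[:,:2]/q[:,2:]
def lid(r,y,a,h=2.25): return [22-r*np.cos(a)+h*np.sin(a),y,25.5+r*np.sin(a)+h*np.cos(a)]
def place(p,L):
    c,s=np.cos(p[2]),np.sin(p[2]); L=np.atleast_2d(L)/1000.
    return np.c_[p[0]+c*L[:,0]-s*L[:,1],p[1]+s*L[:,0]+c*L[:,1],L[:,2]]
E
python3 - <<'E'
from h import *
D={n:pickle.load(open(f'pics/{n}0.pkl','rb')) for n in('scene','side','wrist')}
A=[('scene','b',(-20.5),(295.8,202)),('scene','b',20.5,(315.8,201.3)),('scene','l',-17,(297.1,184.7)),('scene','l',17,(312.3,181.9)),
('side',(-25,-22,0),0,(228.5,190.4)),('side',(25,-22,0),0,(248.5,189.4)),('side',(25,-22,22),0,(247.7,181.5)),('side',(-25,-22,22),0,(228,181.9)),('side',(-25,22,22),0,(227.3,175.4)),
('side','l',17,(230.7,165)),('wrist','l',17,(157,64.4)),('wrist','l',-17,(154,98.4)),('wrist','b',20.5,(198,70.5)),('wrist','b',-20.5,(192.5,109))]
B=[('scene','l',-17,(206.25,189)),('scene','l',17,(218.75,180.6)),('scene','b',-20.5,(216.9,208)),('scene','b',20.5,(233,197.8)),
('scene',(25,-22,0),0,(218.75,213.75)),('scene',(25,22,0),0,(232.9,204)),('scene',(-25,-22,22),0,(204.4,195.6)),('scene',(-25,-22,0),0,(205,200.6)),
('side',(-25,-22,0),0,(239.4,236.2)),('side',(-25,22,0),0,(226.2,227.7)),('side',(25,-22,0),0,(255.6,227.5)),('side',(-25,-22,22),0,(239.6,225.2)),('side',(-25,22,22),0,(226,220)),
('side','l',17,(229,209.4)),('side','l',-17,(239.6,215.8))]
for nm,C,x0 in(('left',A,[.6,.05,0,.55]),('right',B,[.6,-.1,.5,.55])):
    def res(p):
        o=[]
        for n,k,y,uv in C:
            L=lid(0,y,p[3],1) if k=='b' else lid(46,y,p[3]) if k=='l' else k
            o.append((proj(D[n],place(p,L))[0]-uv))
        return np.array(o).ravel()
    r=least_squares(res,x0,loss='soft_l1'); p=r.x
    print(nm,p.round(4),'yaw',np.degrees(p[2]).round(1)); print(res(p).reshape(-1,2).round(1).tolist())
    print('press',place(p,lid(34,0,p[3])).round(4),'shut press',place(p,lid(34,0,0)).round(4))
T={'red':[('scene',502,228),('scene',578,191),('scene',648,259),('side',254,218),('side',330,204),('side',361,237)],
'yel':[('scene',136,297),('scene',239,273),('scene',266,366),('side',331,388),('side',456,357),('side',521,433)]}
# corner order by label candidates: choose permutation nearest each iteration
co=np.array([(sx*85,sy*75,30) for sx in(1,-1) for sy in(1,-1)])
for k,C in T.items():
    best=None
    for x in np.arange(.4,.9,.05):
     for yaw in np.radians([-15,0,15]):
        def res(p):
            o=[]
            W=place(p,co)
            for n,u,v in C:
                e=proj(D[n],W)-np.array([u,v])/1.5
                o.append(e[np.argmin((e**2).sum(1))])
            return np.array(o).ravel()
        r=least_squares(res,[x,.25 if k=='red' else -.3,yaw])
        if best is None or r.cost<best.cost: best=r
    print(k,best.x.round(4),np.degrees(best.x[2]).round(1),best.fun.reshape(-1,2).round(1).tolist())
E
```

```text
left [ 0.5412  0.1021 -0.1719  0.5654] yaw -9.8
[[0.2, 0.9], [-1.0, 0.5], [-0.9, -3.2], [-0.5, -1.2], [-0.8, -0.2], [-1.4, -0.2], [-0.6, 0.2], [-0.4, 0.7], [-0.7, -0.6], [-0.7, 0.2], [0.2, -0.1], [0.3, -0.1], [0.6, 0.3], [1.6, -0.7]]
press [[0.5358 0.1031 0.0456]] shut press [[0.5294 0.1042 0.0278]]
right [ 0.5025 -0.0805  0.4794  0.4229] yaw 27.5
[[-0.0, 0.5], [-0.2, 0.7], [0.7, -0.4], [-0.7, -0.3], [-0.3, 2.0], [1.0, 0.9], [-0.9, 0.3], [-0.7, 1.2], [-0.4, -0.1], [-0.8, -0.5], [0.3, -0.9], [-0.6, 2.3], [-0.9, -1.2], [-0.4, -0.4], [-0.2, -0.2]]
press [[ 0.4954 -0.0843  0.0415]] shut press [[ 0.4919 -0.0861  0.0278]]
red [0.4966 0.3045 0.2514] 14.4 [[-0.9, -3.3], [-1.2, 0.0], [-0.7, 1.9], [0.6, -0.8], [-0.4, -1.1], [1.6, -7.2]]
yel [ 0.5234 -0.2683  0.0818] 4.7 [[-0.8, 0.4], [-0.4, -0.9], [-0.9, -0.1], [-0.0, -2.1], [-0.4, -1.3], [0.4, 0.3]]
```

```bash
python3 - <<'E'
from h import *
D={n:pickle.load(open(f'pics/{n}0.pkl','rb')) for n in('scene','side','wrist')}
im=[]
for n,(u,v,w,h) in(('scene',(325,120,115,90)),('side',(160,125,90,50))):
    c=D[n]['color'][v:v+h,u:u+w,::-1]; f=5
    c=cv2.resize(c,None,fx=f,fy=f,interpolation=cv2.INTER_CUBIC)
    for i in range(0,w,10): cv2.putText(c,str(u+i),(i*f,8),0,.3,(255,255,255),1)
    for i in range(10,h,10): cv2.putText(c,str(v+i),(0,i*f+3),0,.3,(255,255,255),1)
    cv2.imwrite(f'pics/red_{n}.png',c)
def ov(p,n):
    c=D[n]['color'][:,:,::-1].copy(); c=cv2.resize(c,None,fx=1.5,fy=1.5)
    return c
E
```

```text
(no output)
```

View pics/red_scene.png

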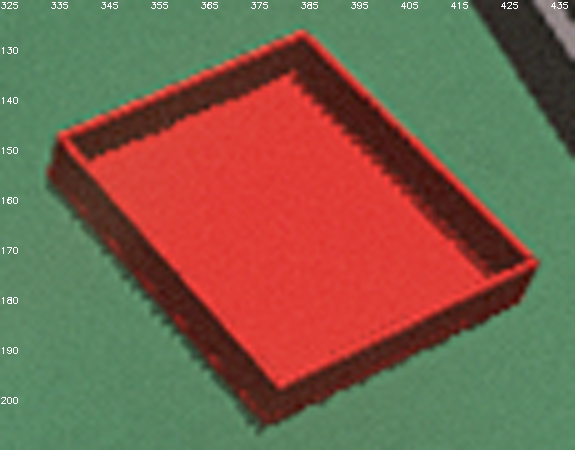

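View pics/red_side.png

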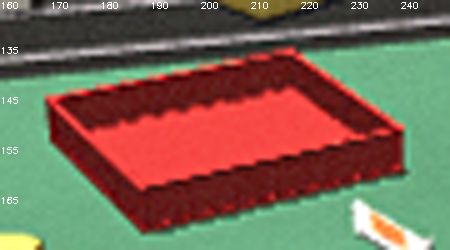

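```bash
python3 - <<'E'
from h import *
D={n:pickle.load(open(f'pics/{n}0.pkl','rb')) for n in('scene','side','wrist')}
C=[('scene',337,146.5),('scene',386.5,126),('scene',432,172.5),('scene',381,197.5),('side',170,144.5),('side',219,135),('side',241,150.5),('side',188.5,163)]
co=np.array([(sx*85,sy*75,30) for sx in(1,-1) for sy in(1,-1)])
best=None
def res(p):
    W=place(p,co);o=[]
    for n,u,v in C:
        e=proj(D[n],W)-np.array([u,v]); o.append(e[np.argmin((e**2).sum(1))])
    return np.array(o).ravel()
for x in np.arange(.4,.9,.05):
  for y in (.2,.25,.3,.35):
    for yaw in np.radians([-15,0,15]):
        r=least_squares(res,[x,y,yaw])
        if best is None or r.cost<best.cost: best=r
print(best.x,np.degrees(best.x[2]),best.fun.reshape(-1,2).round(1).tolist())
E
```

```text
[0.49408612 0.31079363 0.24894435] 14.263460874772818 [[-1.1, 0.8], [-0.3, 0.3], [1.2, 0.8], [-0.5, 0.9], [-1.1, -0.6], [-0.5, -0.7], [-0.2, -0.4], [-1.1, -1.1]]
```

```bash
cat > g.py <<'E'
import sys,numpy as np
from scipy.spatial.transform import Rotation as R
from rig import ctrl
def go(x,y,z,psi):
    s=ctrl.read_state(); R0=R.from_quat(s['tcp_rot']); p=np.radians(psi); c,n=np.cos(p),np.sin(p)
    Rd=R.from_matrix(np.array([[-n,c,0],[c,n,0],[0,0,-1]]))
    rv=np.degrees((R0.inv()*Rd).as_rotvec()); d=R0.inv().apply(np.array([x,y,z])-s['tcp_pos'])*100
    print('t',round(s['t'],2),'pos',s['tcp_pos'].round(4),'F',s['force'].round(2),'w',round(s['grip_width'],4),'q',s['qpos'].round(2))
    print('turn',rv.round(2),'shift cm',d.round(2))
if __name__=='__main__': go(*map(float,sys.argv[1:5]))
E
python3 g.py .536 .103 .09 80.2
```

```text
t 0.15 pos [6.248e-01 1.000e-04 2.142e-01] F [ 0.71  0.19 -0.54] w 0.0949 q [-0.11  0.49  1.56 -0.    1.09 -0.11]
turn [-4.00e-02 -4.00e-02 -8.02e+01] shift cm [10.29 -8.87 12.43]
```

Request:
{"fn": "apply_moves", "kwargs": {
  "motion": [
    [0, 0, -36, 10.3, -8.9, 8, 1],
    [0, 0, -36, 10.3, -8.9, 10, 1],
    [0, 0, -36, 10.3, -8.9, 12.4, 1],
    [0, 0, -36, 10.3, -8.9, 12.4, 1],
    [0, 0, -36, 10.3, -8.9, 12.4, 1]
  ]
}}

```text
t: 0.57
tcp_pos: [0.5324, 0.1047, 0.0877]
tcp_rot: [0.452, 0.892, -0.001, -0.002]
force: [1.9, 1.1, -0.2]
grip_width: 0.0673
```

```bash
python3 g.py .537 .103 .07 80.2
```

```text
t 0.57 pos [0.5324 0.1047 0.0877] F [ 1.86  1.07 -0.23] w 0.0673 q [ 0.07  0.54  1.88  0.    0.72 -0.56]
turn [ -0.16  -0.23 -43.97] shift cm [-0.41  0.28  1.77]
```

Request:
{"fn": "apply_moves", "kwargs": {
  "motion": [
    [0, 0, -36, 0, 0, 0, 1],
    [0, 0, -36, 0, 0, 0, 1],
    [0, 0, -36, 0, 0, 0, 1],
    [0, 0, -36, 0, 0, 0, 1],
    [0, 0, -36, 0, 0, 0, 1]
  ]
}}

```text
t: 0.98
tcp_pos: [0.5359, 0.1031, 0.0905]
tcp_rot: [0.157, 0.988, -0.0, -0.0]
force: [0.2, 0.1, -0.1]
grip_width: 0.0338
```

Request:
{"fn": "apply_moves", "kwargs": {
  "motion": [
    [0, 0, -7, 0, 0, 0, 1],
    [0, 0, -8, 0, 0, 1, 1],
    [0, 0, -8, 0, 0, 1.5, 1],
    [0, 0, -8, 0, 0, 1.5, 1],
    [0, 0, -8, 0, 0, 1.5, 1]
  ]
}}

```text
t: 1.4
tcp_pos: [0.5357, 0.103, 0.075]
tcp_rot: [0.092, 0.996, -0.0, -0.001]
force: [0.6, 1.1, 1.2]
grip_width: 0.0021
```

```bash
python3 g.py .537 .103 .05 80.2; python3 - <<'E'
from rig import snapshot; import cv2,pickle,numpy as np
o=[]
for n,(u,v) in(('side',(190,120)),('scene',(250,130))):
    d=snapshot(n); pickle.dump(d,open(f'pics/{n}1.pkl','wb'))
    o.append(cv2.resize(d['color'][v:v+100,u:u+100,::-1],None,fx=4,fy=4,interpolation=cv2.INTER_CUBIC))
cv2.imwrite('pics/p1.png',np.hstack(o))
E
```

```text
t 1.4 pos [0.5357 0.103  0.075 ] F [0.56 1.06 1.22] w 0.0021 q [ 0.07  0.57  1.89 -0.    0.69 -1.32]
turn [-0.02 -0.07 -0.74] shift cm [-0.13  0.02  2.5 ]
```

View pics/p1.png

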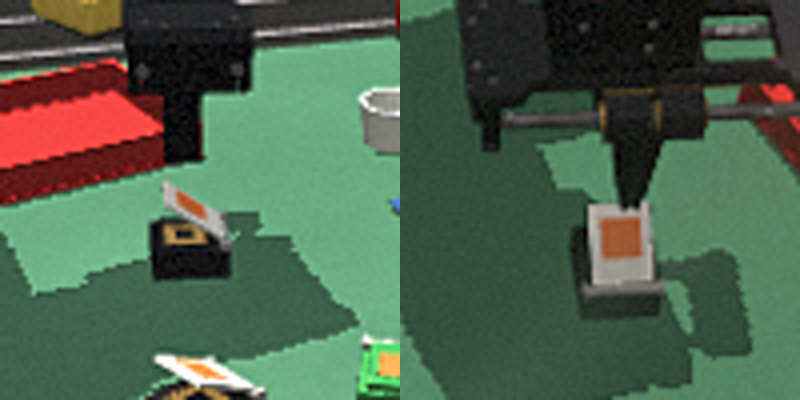

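Request:
{"fn": "apply_moves", "kwargs": {
  "motion": [
    [0, 0, -0.7, -0.3, 0, 1.0, 1],
    [0, 0, -0.7, -0.3, 0, 2.0, 1],
    [0, 0, -0.7, -0.3, 0, 2.2, 1],
    [0, 0, -0.7, -0.3, 0, 2.3, 1],
    [0, 0, -0.7, -0.3, 0, 2.4, 1]
  ]
}}

```text
t: 1.92
tcp_pos: [0.5391, 0.1025, 0.0516]
tcp_rot: [0.084, 0.996, -0.0, 0.0]
force: [0.5, -0.6, 7.3]
grip_width: 0.0003
```

Request:
{"fn": "apply_moves", "kwargs": {
  "motion": [
    [0, 0, 0, 0, 0, 0.1, 1],
    [0, 0, 0, 0, 0, 0.2, 1],
    [0, 0, 0, 0, 0, 0.2, 1]
  ]
}}

```text
t: 2.17
tcp_pos: [0.5399, 0.1025, 0.0507]
tcp_rot: [0.084, 0.996, 0.0, 0.001]
force: [-0.3, -1.3, 11.9]
grip_width: 0.0004
```

Request:
{"fn": "apply_moves", "kwargs": {
  "motion": [
    [0, 0, 0, 0, 0, -1, 1],
    [0, 0, 0, 0, 0, -3, 1],
    [0, 0, 0, 0, 0, -3, 1]
  ]
}}

```text
t: 2.42
tcp_pos: [0.54, 0.1026, 0.0824]
tcp_rot: [0.084, 0.996, 0.0, 0.002]
force: [0.7, 0.7, 0.6]
grip_width: 0.0005
```

```bash
python3 g.py .498 -.083 .07 80.2; python3 - <<'E'
from rig import snapshot; import cv2,pickle,numpy as np
o=[]
for n,(u,v) in(('side',(190,120)),('scene',(250,130))):
    d=snapshot(n); pickle.dump(d,open(f'pics/{n}2.pkl','wb'))
    o.append(cv2.resize(d['color'][v:v+100,u:u+100,::-1],None,fx=4,fy=4,interpolation=cv2.INTER_CUBIC))
cv2.imwrite('pics/p2.png',np.hstack(o))
E
```

```text
t 2.42 pos [0.54   0.1026 0.0824] F [0.7  0.71 0.61] w 0.0005 q [ 0.07  0.56  1.88  0.    0.7  -1.33]
turn [0.05 0.19 0.12] shift cm [  1.02 -19.     1.22]
```

View pics/p2.png

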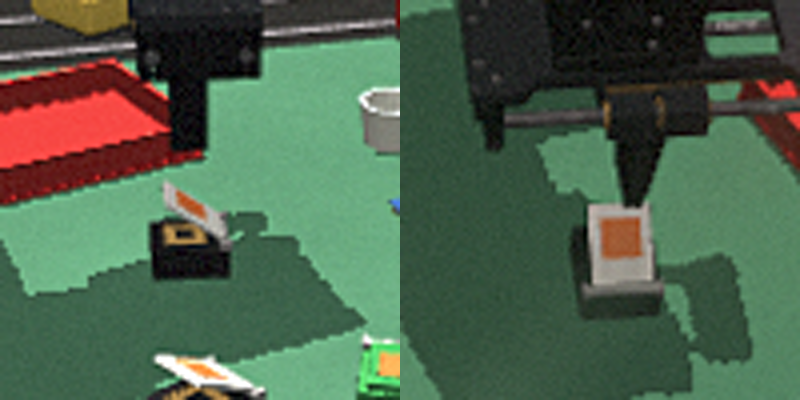

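Request:
{"fn": "apply_moves", "kwargs": {
  "motion": [
    [0, 0, -7, 0.2, -3.8, 0, 1],
    [0, 0, -14, 0.4, -7.6, 0, 1],
    [0, 0, -21, 0.6, -11.4, 0.4, 1],
    [0, 0, -28, 0.8, -15.2, 0.8, 1],
    [0, 0, -35, 1, -19, 1.2, 1]
  ]
}}

```text
t: 2.93
tcp_pos: [0.4979, -0.0777, 0.0676]
tcp_rot: [-0.2, 0.98, 0.0, -0.0]
force: [0.9, -0.5, -0.2]
grip_width: 0.0005
```

```bash
python3 g.py .498 -.083 .05 117.5
```

```text
t 2.93 pos [ 0.4979 -0.0777  0.0676] F [ 0.85 -0.51 -0.15] w 0.0005 q [-0.29  0.54  2.    0.    0.61 -2.26]
turn [ 0.03 -0.04 -4.42] shift cm [ 0.2  -0.49  1.76]
```

Request:
{"fn": "apply_moves", "kwargs": {
  "motion": [
    [0, 0, -2, 0, 0, 0, 1],
    [0, 0, -2, 0, 0, 0.5, 1],
    [0, 0, -2, 0, 0, 1.2, 1],
    [0, 0, -2, 0, 0, 1.6, 1],
    [0, 0, -2, 0, 0, 1.8, 1]
  ]
}}

```text
t: 3.35
tcp_pos: [0.4986, -0.0753, 0.0493]
tcp_rot: [-0.214, 0.977, 0.0, -0.001]
force: [-0.3, -0.6, 0.6]
grip_width: 0.0002
```

```bash
python3 g.py .498 -.083 .05 117.5
```

```text
t 3.35 pos [ 0.4986 -0.0753  0.0493] F [-0.33 -0.61  0.56] w 0.0002 q [-0.28  0.57  2.01  0.    0.57 -2.28]
turn [ 0.06 -0.06 -2.74] shift cm [ 0.38 -0.67 -0.07]
```

Request:
{"fn": "apply_moves", "kwargs": {
  "motion": [
    [0, 0, -2.7, 0.4, -0.7, 0, 1],
    [0, 0, -2.7, 0.4, -0.7, 0.1, 1],
    [0, 0, -2.7, 0.4, -0.7, 0.3, 1],
    [0, 0, -2.7, 0.4, -0.7, 0.4, 1],
    [0, 0, -2.7, 0.4, -0.7, 0.5, 1]
  ]
}}

```text
t: 3.77
tcp_pos: [0.4982, -0.084, 0.0452]
tcp_rot: [-0.237, 0.972, 0.0, 0.0]
force: [-0.6, 0.4, -0.5]
grip_width: 0.0005
```

Request:
{"fn": "apply_moves", "kwargs": {
  "motion": [
    [0, 0, 0, 0, 0, 0.1, 1],
    [0, 0, 0, 0, 0, 0.2, 1],
    [0, 0, 0, 0, 0, 0.2, 1]
  ]
}}

```text
t: 4.02
tcp_pos: [0.4982, -0.0843, 0.0432]
tcp_rot: [-0.237, 0.971, 0.0, -0.0]
force: [-0.3, -0.2, 0.3]
grip_width: 0.0002
```

```bash
python3 g.py .498 -.083 .03 117.5; python3 - <<'E'
from rig import snapshot; import cv2,pickle,numpy as np
o=[]
for n,(u,v) in(('side',(190,150)),('scene',(170,130))):
    d=snapshot(n); pickle.dump(d,open(f'pics/{n}3.pkl','wb'))
    o.append(cv2.resize(d['color'][v:v+100,u:u+100,::-1],None,fx=4,fy=4,interpolation=cv2.INTER_CUBIC))
cv2.imwrite('pics/p3.png',np.hstack(o))
E
```

```text
t 4.02 pos [ 0.4982 -0.0843  0.0432] F [-0.34 -0.18  0.32] w 0.0002 q [-0.3   0.58  2.01  0.    0.55 -2.35]
turn [ 0.    0.   -0.07] shift cm [-0.04  0.12  1.32]
```

View pics/p3.png

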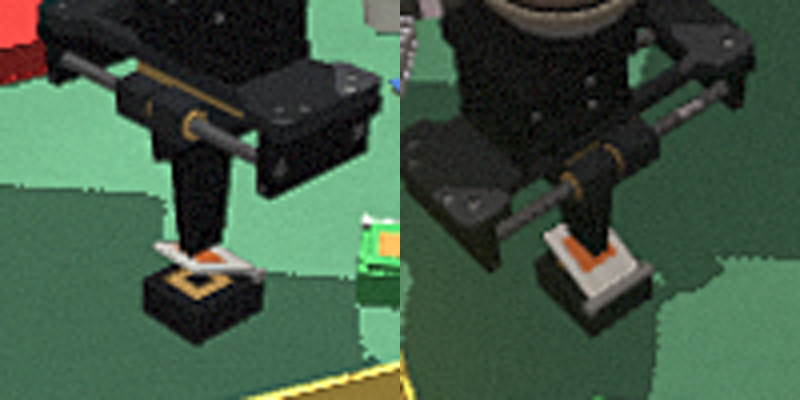

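Request:
{"fn": "apply_moves", "kwargs": {
  "motion": [
    [0, 0, 0, 0, 0, 0.1, 1],
    [0, 0, 0, 0, 0, 0.2, 1],
    [0, 0, 0, 0, 0, 0.3, 1],
    [0, 0, 0, 0, 0, 0.4, 1],
    [0, 0, 0, 0, 0, 0.4, 1]
  ]
}}

```text
t: 4.53
tcp_pos: [0.4981, -0.0845, 0.0392]
tcp_rot: [-0.237, 0.971, 0.0, -0.0]
force: [0.5, -0.5, 0.7]
grip_width: 0.0007
```

Request:
{"fn": "apply_moves", "kwargs": {
  "motion": [
    [0, 0, 0, 0, 0, 0.1, 1],
    [0, 0, 0, 0, 0, 0.2, 1],
    [0, 0, 0, 0, 0, 0.3, 1],
    [0, 0, 0, 0, 0, 0.4, 1],
    [0, 0, 0, 0, 0, 0.4, 1]
  ]
}}

```text
t: 4.95
tcp_pos: [0.4981, -0.0844, 0.0352]
tcp_rot: [-0.237, 0.971, 0.0, -0.0]
force: [0.2, -0.3, -0.1]
grip_width: 0.0004
```

Below ajar height with little force, so the lid is following.

Request:
{"fn": "apply_moves", "kwargs": {
  "motion": [
    [0, 0, 0, 0, 0, 0.2, 1],
    [0, 0, 0, 0, 0, 0.4, 1],
    [0, 0, 0, 0, 0, 0.55, 1],
    [0, 0, 0, 0, 0, 0.6, 1],
    [0, 0, 0, 0, 0, 0.6, 1]
  ]
}}

```text
t: 5.37
tcp_pos: [0.4981, -0.0844, 0.0292]
tcp_rot: [-0.237, 0.971, 0.0, -0.0]
force: [-0.4, 0.2, 0.0]
grip_width: 0.0008
```

Request:
{"fn": "apply_moves", "kwargs": {
  "motion": [
    [0, 0, 0, 0, 0, 0.05, 1],
    [0, 0, 0, 0, 0, 0.1, 1],
    [0, 0, 0, 0, 0, 0.15, 1],
    [0, 0, 0, 0, 0, 0.15, 1]
  ]
}}

```text
t: 5.7
tcp_pos: [0.4982, -0.0845, 0.0278]
tcp_rot: [-0.237, 0.971, -0.0, 0.0]
force: [0.6, -0.2, 0.3]
grip_width: 0.0007
```

Request:
{"fn": "apply_moves", "kwargs": {
  "motion": [
    [0, 0, 0, 0, 0, 0.05, 1],
    [0, 0, 0, 0, 0, 0.1, 1],
    [0, 0, 0, 0, 0, 0.1, 1]
  ]
}}

```text
t: 5.95
tcp_pos: [0.4983, -0.0845, 0.0276]
tcp_rot: [-0.237, 0.971, -0.0, 0.0]
force: [-2.9, 0.3, 11.7]
grip_width: 0.0007
```

```bash
python3 - <<'E'
from rig import snapshot; import cv2,pickle,numpy as np
o=[]
for n,(u,v) in(('side',(190,150)),('scene',(170,130))):
    d=snapshot(n); pickle.dump(d,open(f'pics/{n}4.pkl','wb'))
    o.append(cv2.resize(d['color'][v:v+100,u:u+100,::-1],None,fx=4,fy=4,interpolation=cv2.INTER_CUBIC))
cv2.imwrite('pics/p4.png',np.hstack(o))
E
```

```text
(no output)
```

View pics/p4.png

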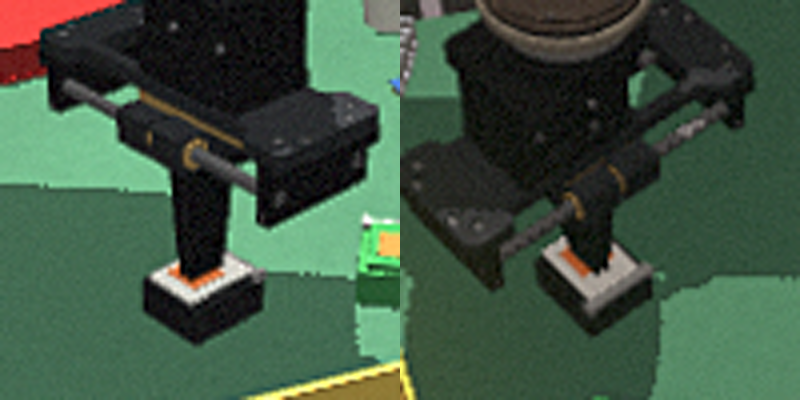

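Request:
{"fn": "apply_moves", "kwargs": {
  "motion": [
    [0, 0, 0, 0, 0, -2, 1],
    [0, 0, 0, 0, 0, -5, 1],
    [0, 0, 0, 0, 0, -6, 0],
    [0, 0, 0, 0, 0, -6, 0],
    [0, 0, 0, 0, 0, -6, 0]
  ]
}}

```text
t: 6.47
tcp_pos: [0.4982, -0.0844, 0.0868]
tcp_rot: [-0.237, 0.971, -0.0, 0.0]
force: [-0.5, -0.1, -0.7]
grip_width: 0.0151
```

Request:
{"fn": "apply_moves", "kwargs": {
  "motion": [
    [0, 0, 0, 0, 0, 0, 0],
    [0, 0, 0, 0, 0, 0, 0],
    [0, 0, 0, 0, 0, 0, 0],
    [0, 0, 0, 0, 0, 0, 0],
    [0, 0, 0, 0, 0, 0, 0]
  ]
}}

```text
t: 6.88
tcp_pos: [0.498, -0.0844, 0.0864]
tcp_rot: [-0.237, 0.971, 0.0, -0.0]
force: [0.3, 0.0, -0.6]
grip_width: 0.0483
```

```bash
python3 g.py .5025 -.0805 .06 117.5; python3 - <<'E'
from rig import snapshot; import cv2,pickle,numpy as np
o=[]
for n,(u,v) in(('side',(190,170)),('scene',(180,150))):
    d=snapshot(n); pickle.dump(d,open(f'pics/{n}5.pkl','wb'))
    o.append(cv2.resize(d['color'][v:v+70,u:u+70,::-1],None,fx=5,fy=5,interpolation=cv2.INTER_CUBIC))
cv2.imwrite('pics/p5.png',np.hstack(o))
E
```

```text
t 6.88 pos [ 0.498  -0.0844  0.0864] F [ 0.29  0.01 -0.56] w 0.0483 q [-0.3   0.51  1.98  0.    0.66 -2.35]
turn [ 0.03 -0.03 -0.06] shift cm [-0.58  0.14  2.64]
```

View pics/p5.png

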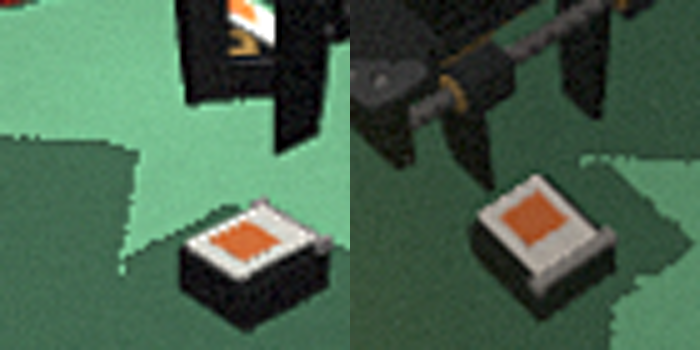

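Request:
{"fn": "apply_moves", "kwargs": {
  "motion": [
    [0, 0, 0, -0.6, 0.2, 0, 0],
    [0, 0, 0, -0.6, 0.2, 0, 0],
    [0, 0, 0, -0.6, 0.2, 1, 0],
    [0, 0, 0, -0.6, 0.2, 3, 0],
    [0, 0, 0, -0.6, 0.2, 5, 0]
  ]
}}

```text
t: 7.4
tcp_pos: [0.5028, -0.0799, 0.0362]
tcp_rot: [-0.237, 0.971, -0.0, 0.001]
force: [0.5, -0.3, -0.2]
grip_width: 0.0897
```

Request:
{"fn": "apply_moves", "kwargs": {
  "motion": [
    [0, 0, 0, 0, 0, 1.5, 0],
    [0, 0, 0, 0, 0, 2.8, 0],
    [0, 0, 0, 0, 0, 2.9, 0.2],
    [0, 0, 0, 0, 0, 2.9, 0.6],
    [0, 0, 0, 0, 0, 2.9, 1]
  ]
}}

```text
t: 7.82
tcp_pos: [0.5027, -0.0799, 0.0081]
tcp_rot: [-0.237, 0.971, -0.0, 0.0]
force: [0.2, -0.7, -0.0]
grip_width: 0.0807
```

Request:
{"fn": "apply_moves", "kwargs": {
  "motion": [
    [0, 0, 0, 0, 0, 0, 1],
    [0, 0, 0, 0, 0, 0, 1],
    [0, 0, 0, 0, 0, 0, 1],
    [0, 0, 0, 0, 0, 0, 1],
    [0, 0, 0, 0, 0, 0, 1]
  ]
}}

```text
t: 8.23
tcp_pos: [0.5027, -0.0799, 0.0082]
tcp_rot: [-0.237, 0.971, -0.0, 0.0]
force: [-0.1, 0.1, -0.1]
grip_width: 0.0473
```

Request:
{"fn": "apply_moves", "kwargs": {
  "motion": [
    [0, 0, 0, 0, 0, 0, 1],
    [0, 0, 0, 0, 0, 0, 1]
  ]
}}

```text
t: 8.4
tcp_pos: [0.5028, -0.08, 0.0081]
tcp_rot: [-0.237, 0.971, -0.0, 0.0]
force: [-0.3, 0.6, 3.0]
grip_width: 0.0441
```

Request:
{"fn": "apply_moves", "kwargs": {
  "motion": [
    [0, 0, 0, 0, 0, -2, 1],
    [0, 0, 0, 0, 0, -5, 1],
    [0, 0, 0, 0, 0, -8, 1],
    [0, 0, 0, 0, 0, -8, 1]
  ]
}}

```text
t: 8.73
tcp_pos: [0.5043, -0.0803, 0.092]
tcp_rot: [-0.237, 0.971, -0.002, 0.003]
force: [1.2, -0.2, -1.0]
grip_width: 0.0441
```

```bash
python3 g.py .5234 -.2683 .088 94.7
```

```text
t 8.73 pos [ 0.5043 -0.0803  0.092 ] F [ 1.17 -0.21 -1.01] w 0.0441 q [-0.29  0.5   1.97  0.    0.67 -2.34]
turn [-0.19  0.3  22.75] shift cm [  6.97 -17.56   0.45]
```

Request:
{"fn": "apply_moves", "kwargs": {
  "motion": [
    [0, 0, 4, 1.2, -3, 0, 1],
    [0, 0, 9, 2.6, -6.5, 0, 1],
    [0, 0, 14, 4, -10, 0, 1],
    [0, 0, 18, 5.4, -13.5, 0, 1],
    [0, 0, 23, 6.7, -17, 0, 1]
  ]
}}

```text
t: 9.15
tcp_pos: [0.521, -0.2633, 0.0872]
tcp_rot: [-0.037, 0.999, 0.0, -0.0]
force: [0.9, 0.3, -2.3]
grip_width: 0.0438
```

Request:
{"fn": "apply_moves", "kwargs": {
  "motion": [
    [0, 0, 0, 0, 0, 0, 1],
    [0, 0, 0, 0, 0, 0, 1],
    [0, 0, 0, 0, 0, 0, 1]
  ]
}}

```text
t: 9.4
tcp_pos: [0.5208, -0.2612, 0.0871]
tcp_rot: [-0.039, 0.999, 0.001, -0.001]
force: [0.3, 0.8, -2.3]
grip_width: 0.0439
```

```bash
python3 g.py .5234 -.2683 .02 94.7; python3 - <<'E'
from rig import snapshot; import cv2,pickle,numpy as np
o=[]
for n,(u,v) in(('side',(180,170)),('scene',(70,110))):
    d=snapshot(n); pickle.dump(d,open(f'pics/{n}6.pkl','wb'))
    o.append(cv2.resize(d['color'][v:v+180,u:u+180,::-1],None,fx=2.2,fy=2.2,interpolation=cv2.INTER_CUBIC))
cv2.imwrite('pics/p6.png',np.hstack(o))
E
```

```text
t 9.4 pos [ 0.5208 -0.2612  0.0871] F [ 0.33  0.8  -2.34] w 0.0439 q [-0.58  0.59  1.79  0.    0.77 -2.23]
turn [ 0.06 -0.07 -0.26] shift cm [-0.21 -0.73  6.71]
```

View pics/p6.png

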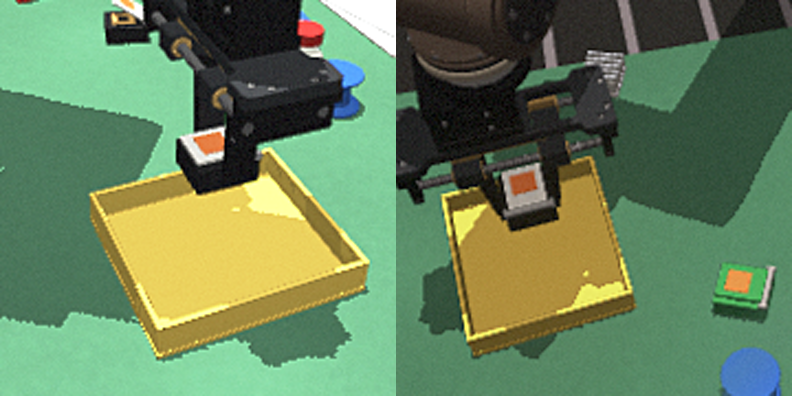

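Request:
{"fn": "apply_moves", "kwargs": {
  "motion": [
    [0, 0, 0, -0.2, -0.7, 2, 1],
    [0, 0, 0, -0.2, -0.7, 4.5, 1],
    [0, 0, 0, -0.2, -0.7, 6.2, 1],
    [0, 0, 0, -0.2, -0.7, 7, 1],
    [0, 0, 0, -0.2, -0.7, 7.2, 1]
  ]
}}

```text
t: 9.92
tcp_pos: [0.5236, -0.2672, 0.0146]
tcp_rot: [-0.039, 0.999, 0.001, -0.001]
force: [0.4, 0.2, -1.7]
grip_width: 0.0435
```

Request:
{"fn": "apply_moves", "kwargs": {
  "motion": [
    [0, 0, 0, 0, 0, 0.1, 1],
    [0, 0, 0, 0, 0, 0.2, 1],
    [0, 0, 0, 0, 0, 0.2, 1]
  ]
}}

```text
t: 10.17
tcp_pos: [0.5244, -0.2685, 0.0147]
tcp_rot: [-0.039, 0.999, -0.0, 0.001]
force: [0.6, -0.2, -1.5]
grip_width: 0.0436
```

Request:
{"fn": "apply_moves", "kwargs": {
  "motion": [
    [0, 0, 0, 0, 0, 0.05, 1],
    [0, 0, 0, 0, 0, 0.1, 1],
    [0, 0, 0, 0, 0, 0.1, 1]
  ]
}}

```text
t: 10.42
tcp_pos: [0.5241, -0.2686, 0.0132]
tcp_rot: [-0.039, 0.999, -0.0, 0.0]
force: [0.9, 0.8, -1.4]
grip_width: 0.0441
```

```bash
python3 g.py .5234 -.2683 .012 94.7
```

```text
t 10.42 pos [ 0.5241 -0.2686  0.0132] F [ 0.86  0.75 -1.41] w 0.0441 q [-0.59  0.7   1.81  0.    0.62 -2.23]
turn [-0.02  0.03 -0.26] shift cm [0.07 0.03 0.12]
```

Request:
{"fn": "apply_moves", "kwargs": {
  "motion": [
    [0, 0, 0, 0, 0, 0.05, 1],
    [0, 0, 0, 0, 0, 0.1, 1],
    [0, 0, 0, 0, 0, 0.1, 1]
  ]
}}

```text
t: 10.67
tcp_pos: [0.5241, -0.2685, 0.0122]
tcp_rot: [-0.039, 0.999, -0.0, 0.0]
force: [-1.3, 0.2, 3.3]
grip_width: 0.0441
```

Request:
{"fn": "apply_moves", "kwargs": {
  "motion": [
    [0, 0, 0, 0, 0, 0.05, 1],
    [0, 0, 0, 0, 0, 0.05, 1],
    [0, 0, 0, 0, 0, 0.05, 1]
  ]
}}

```text
t: 10.92
tcp_pos: [0.5241, -0.2686, 0.0121]
tcp_rot: [-0.039, 0.999, -0.0, 0.0]
force: [-2.8, 2.1, 9.7]
grip_width: 0.0439
```

On the floor. Release and rise.

Request:
{"fn": "apply_moves", "kwargs": {
  "motion": [
    [0, 0, 0, 0, 0, -0.05, 0.7],
    [0, 0, 0, 0, 0, -0.05, 0],
    [0, 0, 0, 0, 0, -0.05, 0],
    [0, 0, 0, 0, 0, -0.05, 0],
    [0, 0, 0, 0, 0, -0.05, 0]
  ]
}}

```text
t: 11.33
tcp_pos: [0.524, -0.2685, 0.0118]
tcp_rot: [-0.039, 0.999, 0.0, -0.0]
force: [0.0, 0.2, -0.0]
grip_width: 0.0649
```

Request:
{"fn": "apply_moves", "kwargs": {
  "motion": [
    [0, 0, 0, 0, 0, -0.5, 0],
    [0, 0, 0, 0, 0, -3, 0],
    [0, 0, 0, 0, 0, -6, 0],
    [0, 0, 0, 0, 0, -8, 0],
    [0, 0, 0, 0, 0, -8, 0]
  ]
}}

```text
t: 11.75
tcp_pos: [0.5255, -0.2694, 0.0961]
tcp_rot: [-0.039, 0.999, -0.002, 0.003]
force: [0.8, 0.5, 0.7]
grip_width: 0.0939
```

```bash
python3 g.py .5412 .1021 .092 80.2; python3 - <<'E'
from rig import snapshot; import cv2,pickle,numpy as np
o=[]
for n,(u,v) in(('side',(180,120)),('scene',(70,110))):
    d=snapshot(n); pickle.dump(d,open(f'pics/{n}7.pkl','wb'))
    o.append(cv2.resize(d['color'][v:v+200,u:u+180,::-1],None,fx=2.2,fy=2.2,interpolation=cv2.INTER_CUBIC))
cv2.imwrite('pics/p7.png',np.hstack(o))
E
```

```text
t 11.75 pos [ 0.5255 -0.2694  0.0961] F [0.75 0.46 0.74] w 0.0939 q [-0.59  0.58  1.77  0.    0.79 -2.23]
turn [-0.18  0.31 14.25] shift cm [-4.44 36.92  0.29]
```

View pics/p7.png

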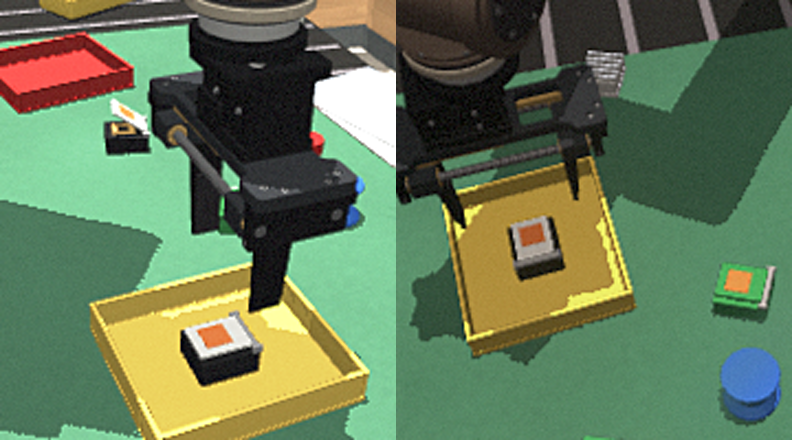

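Request:
{"fn": "apply_moves", "kwargs": {
  "motion": [
    [0, 0, 1, -0.4, 3.5, 0, 0],
    [0, 0, 2, -0.9, 7.5, 0, 0],
    [0, 0, 4, -1.4, 11.5, 0, 0],
    [0, 0, 6, -1.9, 15.5, 0, 0],
    [0, 0, 8, -2.3, 19, 0, 0]
  ]
}}

```text
t: 12.27
tcp_pos: [0.5313, -0.075, 0.0907]
tcp_rot: [0.032, 0.999, 0.0, -0.001]
force: [1.0, -0.2, 0.4]
grip_width: 0.095
```

Request:
{"fn": "apply_moves", "kwargs": {
  "motion": [
    [0, 0, 1, -0.2, 3, 0, 0],
    [0, 0, 2, -0.4, 6, 0, 0],
    [0, 0, 4, -0.6, 9, 0, 0],
    [0, 0, 5, -0.8, 12, 0, 0],
    [0, 0, 6, -1, 14, 0, 0]
  ]
}}

```text
t: 12.68
tcp_pos: [0.5503, 0.0642, 0.0907]
tcp_rot: [0.083, 0.997, -0.0, -0.001]
force: [0.1, -0.7, 0.3]
grip_width: 0.095
```

```bash
python3 g.py .5412 .1021 .07 80.2
```

```text
t 12.68 pos [0.5503 0.0642 0.0907] F [ 0.07 -0.65  0.25] w 0.095 q [-0.    0.55  1.86  0.    0.74 -1.41]
turn [-0.01 -0.11  0.25] shift cm [1.52 3.59 2.07]
```

Request:
{"fn": "apply_moves", "kwargs": {
  "motion": [
    [0, 0, 0, 0.7, 1.8, 0, 0],
    [0, 0, 0, 1.4, 3.4, 0, 0],
    [0, 0, 0, 1.5, 3.6, 0, 0],
    [0, 0, 0, 1.5, 3.6, 0, 0]
  ]
}}

```text
t: 13.02
tcp_pos: [0.5414, 0.1005, 0.0909]
tcp_rot: [0.082, 0.997, -0.0, -0.001]
force: [0.2, 0.7, -0.2]
grip_width: 0.095
```

```bash
python3 g.py .5412 .1021 .008 80.2; python3 - <<'E'
from rig import snapshot; import cv2,pickle,numpy as np
o=[]
for n,(u,v) in(('side',(180,110)),('scene',(240,110))):
    d=snapshot(n); pickle.dump(d,open(f'pics/{n}8.pkl','wb'))
    o.append(cv2.resize(d['color'][v:v+120,u:u+120,::-1],None,fx=3.3,fy=3.3,interpolation=cv2.INTER_CUBIC))
cv2.imwrite('pics/p8.png',np.hstack(o))
E
```

```text
t 13.02 pos [0.5414 0.1005 0.0909] F [ 0.2   0.73 -0.22] w 0.095 q [ 0.06  0.55  1.86 -0.    0.73 -1.34]
turn [-0.03 -0.09  0.34] shift cm [0.04 0.16 8.29]
```

View pics/p8.png

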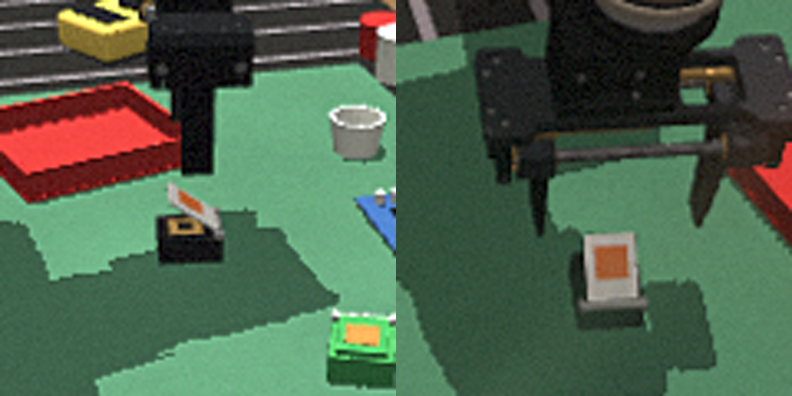

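Request:
{"fn": "apply_moves", "kwargs": {
  "motion": [
    [0, 0, 0, 0, 0.1, 2.5, 0],
    [0, 0, 0, 0, 0.1, 5, 0],
    [0, 0, 0, 0, 0.1, 7, 0],
    [0, 0, 0, 0, 0.1, 8.2, 0],
    [0, 0, 0, 0, 0.1, 8.3, 0.5]
  ]
}}

```text
t: 13.53
tcp_pos: [0.5413, 0.0996, 0.0065]
tcp_rot: [0.084, 0.996, -0.0, -0.002]
force: [0.2, -1.3, 0.4]
grip_width: 0.092
```

Request:
{"fn": "apply_moves", "kwargs": {
  "motion": [
    [0, 0, 0, 0, 0, 0, 1],
    [0, 0, 0, 0, 0, 0, 1],
    [0, 0, 0, 0, 0, 0, 1],
    [0, 0, 0, 0, 0, 0, 1],
    [0, 0, 0, 0, 0, 0, 1]
  ]
}}

```text
t: 13.95
tcp_pos: [0.5426, 0.1008, 0.0096]
tcp_rot: [0.083, 0.997, 0.0, 0.001]
force: [-0.5, -0.0, -0.3]
grip_width: 0.0606
```

Request:
{"fn": "apply_moves", "kwargs": {
  "motion": [
    [0, 0, 0, 0, 0, 0, 1],
    [0, 0, 0, 0, 0, 0, 1],
    [0, 0, 0, 0, 0, 0, 1],
    [0, 0, 0, 0, 0, 0, 1]
  ]
}}

```text
t: 14.28
tcp_pos: [0.5424, 0.1009, 0.0091]
tcp_rot: [0.083, 0.997, 0.0, 0.0]
force: [-0.8, 0.0, 4.2]
grip_width: 0.0436
```

Request:
{"fn": "apply_moves", "kwargs": {
  "motion": [
    [0, 0, 0, 0, 0, -2, 1],
    [0, 0, 0, 0, 0, -5, 1],
    [0, 0, 0, 0, 0, -8, 1],
    [0, 0, 0, 0, 0, -8, 1]
  ]
}}

```text
t: 14.62
tcp_pos: [0.5442, 0.101, 0.0934]
tcp_rot: [0.083, 0.997, 0.0, 0.003]
force: [0.5, -0.4, -1.1]
grip_width: 0.044
```

```bash
python3 g.py .4941 .3108 .089 104.3
```

```text
t 14.62 pos [0.5442 0.101  0.0934] F [ 0.53 -0.36 -1.1 ] w 0.044 q [ 0.06  0.54  1.86 -0.    0.73 -1.34]
turn [ 1.000e-02  3.800e-01 -2.385e+01] shift cm [ 8.42 19.85  0.41]
```

Request:
{"fn": "apply_moves", "kwargs": {
  "motion": [
    [0, 0, -4, 1.4, 3.3, 0, 1],
    [0, 0, -9, 3, 7, 0, 1],
    [0, 0, -14, 4.7, 11, 0, 1],
    [0, 0, -19, 6.4, 15, 0, 1],
    [0, 0, -24, 8.1, 19, 0, 1]
  ]
}}

```text
t: 15.03
tcp_pos: [0.4943, 0.298, 0.0883]
tcp_rot: [-0.128, 0.992, -0.0, -0.0]
force: [0.9, -0.2, -1.5]
grip_width: 0.0438
```

Request:
{"fn": "apply_moves", "kwargs": {
  "motion": [
    [0, 0, 0, 0, 0, 0, 1],
    [0, 0, 0, 0, 0, 0, 1],
    [0, 0, 0, 0, 0, 0, 1]
  ]
}}

```text
t: 15.28
tcp_pos: [0.4948, 0.2962, 0.0883]
tcp_rot: [-0.126, 0.992, -0.0, -0.0]
force: [-0.4, 0.2, -1.4]
grip_width: 0.044
```

```bash
python3 g.py .4941 .3108 .014 104.3; python3 - <<'E'
from rig import snapshot; import cv2,pickle,numpy as np
o=[]
for n,(u,v) in(('side',(130,80)),('scene',(300,80))):
    d=snapshot(n); pickle.dump(d,open(f'pics/{n}9.pkl','wb'))
    o.append(cv2.resize(d['color'][v:v+140,u:u+140,::-1],None,fx=2.8,fy=2.8,interpolation=cv2.INTER_CUBIC))
cv2.imwrite('pics/p9.png',np.hstack(o))
E
```

```text
t 15.28 pos [0.4948 0.2962 0.0883] F [-0.39  0.17 -1.36] w 0.044 q [ 0.42  0.58  1.8  -0.    0.76 -1.4 ]
turn [-0.02 -0.05  0.14] shift cm [-0.3   1.43  7.43]
```

View pics/p9.png

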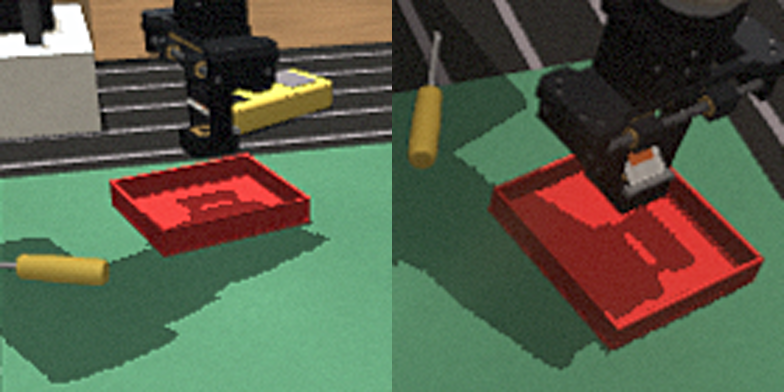

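Request:
{"fn": "apply_moves", "kwargs": {
  "motion": [
    [0, 0, 0, -0.3, 1.4, 0.5, 1],
    [0, 0, 0, -0.3, 1.4, 3, 1],
    [0, 0, 0, -0.3, 1.4, 5.5, 1],
    [0, 0, 0, -0.3, 1.4, 7, 1],
    [0, 0, 0, -0.3, 1.4, 7.2, 1]
  ]
}}

```text
t: 15.8
tcp_pos: [0.4938, 0.3098, 0.014]
tcp_rot: [-0.125, 0.992, -0.001, -0.002]
force: [-1.1, 0.2, -0.9]
grip_width: 0.0439
```

Request:
{"fn": "apply_moves", "kwargs": {
  "motion": [
    [0, 0, 0, 0, 0, 0, 1],
    [0, 0, 0, 0, 0, 0.1, 1],
    [0, 0, 0, 0, 0, 0.1, 1],
    [0, 0, 0, 0, 0, 0.1, 1]
  ]
}}

```text
t: 16.13
tcp_pos: [0.4951, 0.3108, 0.0169]
tcp_rot: [-0.126, 0.992, 0.0, 0.001]
force: [-0.6, 0.2, -0.9]
grip_width: 0.0438
```

Request:
{"fn": "apply_moves", "kwargs": {
  "motion": [
    [0, 0, 0, 0, 0, 0.1, 1],
    [0, 0, 0, 0, 0, 0.2, 1],
    [0, 0, 0, 0, 0, 0.3, 1],
    [0, 0, 0, 0, 0, 0.3, 1]
  ]
}}

```text
t: 16.47
tcp_pos: [0.4947, 0.3108, 0.0131]
tcp_rot: [-0.126, 0.992, 0.0, 0.0]
force: [-0.4, -0.7, 2.2]
grip_width: 0.0436
```

Request:
{"fn": "apply_moves", "kwargs": {
  "motion": [
    [0, 0, 0, 0, 0, 0.05, 1],
    [0, 0, 0, 0, 0, 0.1, 1],
    [0, 0, 0, 0, 0, 0.1, 1]
  ]
}}

```text
t: 16.72
tcp_pos: [0.4947, 0.3108, 0.0131]
tcp_rot: [-0.126, 0.992, 0.0, 0.0]
force: [-3.0, -2.5, 14.1]
grip_width: 0.0439
```

Request:
{"fn": "apply_moves", "kwargs": {
  "motion": [
    [0, 0, 0, 0, 0, -0.1, 0.7],
    [0, 0, 0, 0, 0, -0.1, 0],
    [0, 0, 0, 0, 0, -0.1, 0],
    [0, 0, 0, 0, 0, -0.1, 0],
    [0, 0, 0, 0, 0, -0.1, 0]
  ]
}}

```text
t: 17.13
tcp_pos: [0.4946, 0.3106, 0.0127]
tcp_rot: [-0.126, 0.992, -0.0, -0.0]
force: [-0.1, -0.8, -0.3]
grip_width: 0.0652
```

Request:
{"fn": "apply_moves", "kwargs": {
  "motion": [
    [0, 0, 0, 0, 0, -0.1, 0],
    [0, 0, 0, 0, 0, -2, 0],
    [0, 0, 0, 0, 0, -5, 0],
    [0, 0, 0, 0, 0, -9, 0],
    [0, 0, 0, 0, 0, -12, 0]
  ]
}}

```text
t: 17.55
tcp_pos: [0.4947, 0.3107, 0.1351]
tcp_rot: [-0.126, 0.992, 0.0, 0.0]
force: [0.5, 0.2, 0.7]
grip_width: 0.0943
```

Request:
{"fn": "apply_moves", "kwargs": {
  "motion": [
    [0, 0, 0, 1, -3, -2, 0],
    [0, 0, 0, 1, -6, -4, 0],
    [0, 0, 0, 1, -10, -5, 0],
    [0, 0, 0, 1, -13, -5, 0],
    [0, 0, 0, 1, -13, -5, 0]
  ]
}}

```text
t: 17.97
tcp_pos: [0.5186, 0.1784, 0.1838]
tcp_rot: [-0.124, 0.992, -0.0, 0.001]
force: [-0.8, -1.2, -0.4]
grip_width: 0.0946
```

```bash
python3 - <<'E'
from rig import snapshot; import cv2,pickle,numpy as np
for n in('side','scene'):
    d=snapshot(n)
    cv2.imwrite(f'pics/f_{n}.png',cv2.resize(d['color'][:,:,::-1],None,fx=1.5,fy=1.5,interpolation=cv2.INTER_CUBIC))
E
```

```text
(no output)
```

View pics/f_side.png

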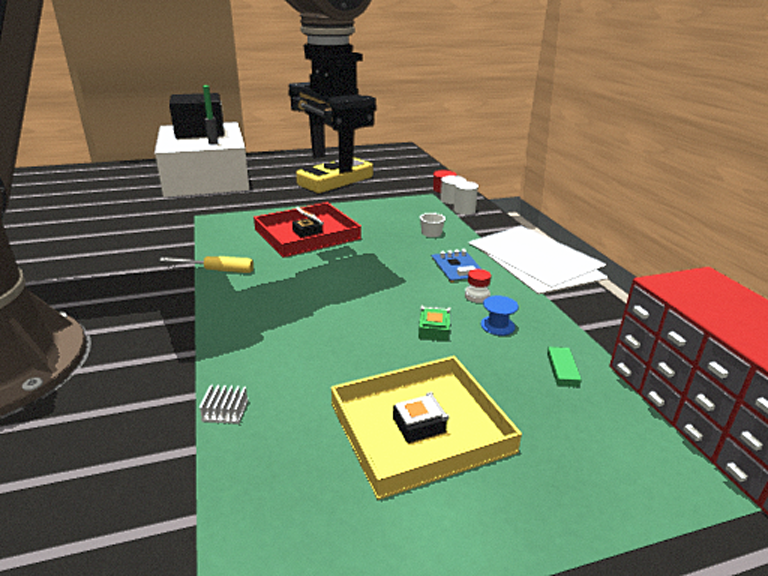

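View pics/f_scene.png

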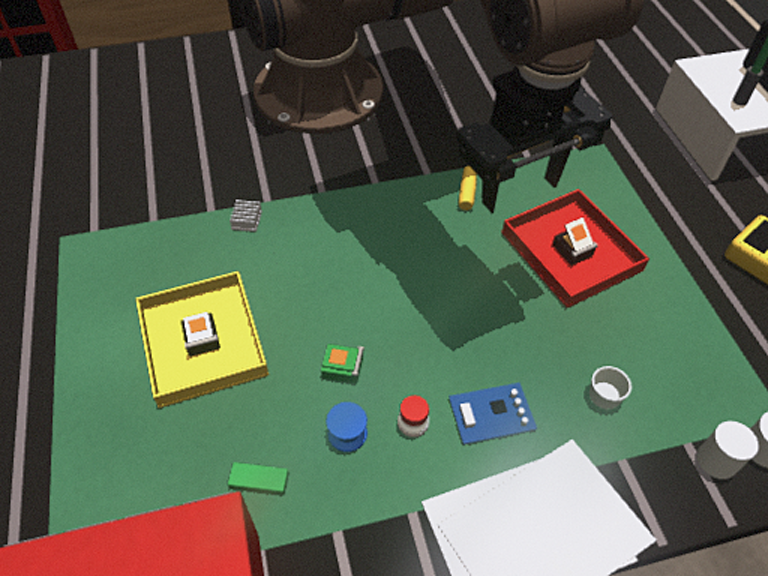

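Both sockets stand upright in their trays: the shut one in yellow (scene 200,330) and the ajar one in red (577,240). The gripper is clear of both.

```bash
python3 -c "
from rig import ctrl
print(ctrl.read_state()['t'],ctrl.close_job())"
```

```text
the job is handed in; nothing more can be done
18.0667 None
```

The job is done and handed in at about 18 s: the free socket is in the yellow stock tray and the seized one is in the red repair tray.

- **Left socket, pressed first:** its lid did not give at about 12 N, and a picture afterwards showed the angle unchanged, so this is the seized one. I set it down upright in the red tray with its lid still up.
- **Right socket, pressed second:** its lid followed the fingertips with under 1 N until it was flat on the block at 27.6 mm, where the force rose to about 12 N. I set it down upright in the yellow tray with its lid shut.
- **Above the suggested force:** both presses peaked at about 12 N, more than the suggested 5 N. That is still within the 5 to 20 N a seized lid stands.
- **Final pictures:** both sockets rest on the tray floors, released, with the gripper clear. The largest force I read was about 14 N, when setting down the second socket. The pictures showed no other object out of place.
- **Small disagreement:** my first fit of the red tray was poor, up to 7 pixels off. I measured it again from an enlarged crop, to about 1 pixel, before using it.

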